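Set the length stop to the yellow mark and clamp it

TASK

Reset the length stop on the rail for the next pipe: raise its red clamp lever fully, slide the blue stop until its red pointer lines up with the yellow mark to within 5 mm, then press the lever fully down again so that the stop is clamped there. Do not force the stop along while it is clamped, and leave everything else on the bench where it is.

Things in the scene. Friction and masses are not known exactly. Their poses are not given: they have to be found in the camera images.
- rail: stop rail fixed to the bench: grey bed 160 x 640 mm, ridged steel bar 56 mm high, white scale along its far side. Origin on the bench under the bar's middle; y runs along the bar, x across it, away from the robot. A yellow guard bar 25 mm thick runs along y above the clamp handle (x = -57 mm, 300 mm high, posts at y = -300 and +300 mm): reach in under it with the tool leaning back toward the robot
- stop (a joint): position of the blue sliding stop along the rail's y axis, m: 0 = middle, ends -0.15 and +0.15. The stop is a block 80 x 100 mm (x by y), top 75 mm above the bench, with cheeks to 103 mm beside the lever's pivot and a steel rod with a round pad reaching to x = 153 mm, 84 mm high. Unclamped, it needs about 5 N to slide
- clamp (a joint): angle of the clamp lever, rad: 0 = pressed fully down (clamped), its handle then pointing toward the robot, 15 degrees below level; 1.05 = raised fully up (released), the handle 45 degrees above level. It stays where it is left; it grips the rail below about 0.3 and is stiff, about 5 to 10 N at the handle
- handle (a point): middle of the clamp lever's red handle, 92 mm from the pivot; the handle is a bar 65 mm long and 22 mm thick and wide, its end 33 mm beyond this point. Free space of more than 100 mm on both sides along the rail. About 65 mm above the bench when down, 154 mm when up. Its y axis is along the rail
- pivot (a point): pivot of the clamp lever, on the stop, 89 mm above the bench, at the same y as the pointer; the lever turns about the rail's y axis. The pivot is right above the rail's middle line. Beyond y = +200 mm two blue blocks hold a grey pipe at x = 135 mm, 100 mm high
- pointer_tip (a point): tip of the red pointer on the far side of the stop, 50 mm above the bench, over the white scale: 20 x 8 x 6 mm (a red stripe 8 mm wide carries on up the block). It marks the stop's position along the rail
- mark_yellow: yellow mark clipped on the scale, 36 mm long across the rail, 14 mm wide along it and 26 mm high: the wanted position. Fixed. Origin at the centre of its underside; same axes as the rail; the pointer's tip passes 4 mm from its near end; lined up means the pointer is at the middle of its width
- mark_green: green mark of the same shape on the scale: for another job. Fixed
- angle_grinder: red angle grinder lying on the bench, about 290 x 65 x 65 mm with a 116 mm dark disc; a bystander. Origin under its middle
- drill: yellow cordless drill standing on its black battery, 210 mm tall; a bystander. Origin under the battery
- wrench: steel wrench lying flat, 160 mm long; a bystander. Origin under its middle
- flange: grey metal pipe flange, 90 mm across and 34 mm high; a bystander. Origin at the centre of its underside
- discs: orange stack of sanding discs, 114 mm across and 30 mm high; a bystander. Origin at the centre of its underside
- oil: green oil bottle with a red cap, 60 mm across and 170 mm tall, to the robot's right; a bystander. Origin at the centre of its underside

How it is judged:
On the way, in this order (a step that is already met when the one before it is completed fails the run):
1. the clamp lever is raised (above 0.85 rad) with the stop still within 10 mm of where it started (value of joint clamp above 0.85 rad and distance of pointer_tip from where it was at the start of the episode below 0.01 m), for 0.1 s.
2. with the lever up (above 0.7 rad), the stop's pointer is within 5 mm of the yellow mark along the rail (value of joint clamp above 0.7 rad and y of pointer_tip in the frame of mark_yellow between -0.005 and 0.005 m), for 0.1 s.
At the end, for the whole second after the job is handed in: the clamp lever is pressed down (below 0.2 rad) and the stop is at rest with its pointer within 5 mm of the yellow mark along the rail (value of joint clamp below 0.2 rad and y of pointer_tip in the frame of mark_yellow between -0.005 and 0.005 m and velocity of joint stop between -0.005 and 0.005 m/s); the robot touches nothing.
It fails at once if the stop is forced along (faster than 30 mm/s) while the lever is down (below 0.2 rad) (value of joint clamp below 0.2 rad and (velocity of joint stop above 0.03 m/s or velocity of joint stop below -0.03 m/s)).
It fails at once if a bystander is moved by more than 25 mm (distance of any of angle_grinder, drill, wrench, flange, discs, oil from where it was at the start of the episode above 0.025 m).
It also fails if it takes over 46 s, if anything falls off the work surface, if the arm or the gripper's body presses on something with over 40 N, if the wrist force passes 120 N, or if a joint passes its speed limit or range.

ROBOT

A 6-joint arm with a two-finger parallel gripper is mounted at the origin on the work surface. World frame = base frame: x ahead of the robot, y to its left, z up, the work surface at z = 0. Lengths are in m, angles in rad, forces in N, time in s.
With the tool pointing down it reaches from about 0.35 to 0.875 m from the base axis. Payload 15.5 kg.
Tool frame: the origin (TCP) lies midway between the tips of the shut fingers; the grasp point (between the pads) lies env.hold_point_z behind it (env.hold_point_z is the distance from the TCP to the grasp point, in m); z points along the fingers, y is the line along which they close (so a half turn about z gives the same grasp; the last joint's range is limited). The gripper opens to 85 mm and grips with 20 to 120 N. Pads are 22 mm wide; open, the fingers measure 114 mm over their backs; the gripper's body (76 mm by 85 mm) begins 54 mm behind the grasp point. The pads swing forward as they close: fully open they stand 13 mm farther back than shut.
Start: joints at [1.196, 0.494, 1.345, -0, 1.302, -0.096], TCP at [0.173, 0.601, 0.231] pointing down, gripper open.
Joint ranges: [-2.91, 2.91], [-0.82, 2.16], [0.22, 2.67], [-1.22, 4.37], [0.12, 2.79], [-3.08, 3.08]. Speed limits (rad/s): [1.89, 1.89, 2.57, 3.01, 3.01, 3.01].

INTERFACE

Orientations are given as a rotation vector (axis times angle).
In Python, from station import status, snapshot, ticket, recognise, env gives the robot as it stands. The module is installed in compiled form; this text tells all that it offers.
- The arm moves only by the tool drive_tool, never from a script. Its argument "plan" is a list of rows, each an object with "xyz": the shift along the world's x, y, z normalised to -1 to 1, where 1 is 0.04 m, a list of three; "twist": the turn, a rotation vector about the world's x, y, z normalised to -1 to 1, where 1 is 0.08 rad, a list of three; "gripper": the closure, from -1 (fully open) to 1 (shut). A call has exactly 8 rows; each row shifts and turns the commanded pose from where the row before left it; what a row does not reach is not made up. A row lasts 1/12 s, in which the tool goes at most 41.7 mm and 7.16 degrees, less where a joint would pass 70% of its speed; a pose out of reach is approached as far as the arm can. A call with a number of a shift or a turn outside -1 to 1 is refused whole. A call with a gripper value outside its range is refused whole. The fingers move at their own pace and stop on an object; "squeeze" is the grip in N (left out, the last holds). Time passes only in rows, so rows that do not move let the fingers close, or fill a call up. It gives the time, the measured TCP pose, the force, the opening and the grip force at its end, in the units of the state.
- status.get_obs(): the state, without advancing time (a new reading comes with each control period).
- snapshot(name): name is "side" or "top" or "wrist"; returns a dict with "pixels" (480x640x3 uint8, red, green, blue), "intrinsics" (3x3 intrinsics, pixels), "rvec" (rotation vector, rad) and "tvec" (3), from world to camera coordinates, as OpenCV has them; the wrist camera has in their place "tool_from_camera" (4x4, takes a point from camera to tool coordinates, whose origin is the TCP and whose axes are the flange's). Camera axes: x right, y down, z forward; pixel columns grow to the right and rows downward; lengths in m; the calibration is good to about 2 mm. A picture is of the moment at which its call begins: read the wrist's pose just before it. There is no depth.
- ticket.job_done(): hands the job in; it is judged then, once.
Trained networks look in the newest picture that a camera, given by its name, has taken for a name from the list of things; names that differ only in an ending like _2 or _b are one class to them, and where a whole thing is asked for, a point or a joint stands for the part that bears it (a point fixed in the world has none). Each returns a list of dicts, best first, with "p" (0 to 1); they miss things now and then, are a little off and sometimes report something else, mostly with a low value. They report only what shows in the picture. A call takes as long as a camera call.
- recognise(label, camera): "point" ([x, y, z] in m, in the coordinates of the camera as it stood for that picture, good to about 4 mm: the middle of the surface that is visible of it).
The state is a dict: "clock": time; "joint_pos": joint angles; "qvel": joint speeds; "effort": joint torques, N m; "eef_pos": TCP position; "ee_rot": TCP orientation; "ft_force": force on the tool from outside, world axes, zero at the start; "ft_torque": the same for the moment, N m; "opening": finger opening in m; "finger_force": force on a finger pad.
Only numpy, scipy, OpenCV 4.12 (cv2) and the standard library are available. Lean on these libraries where they do the work, as an engineer would, in place of code of your own. Each camera call takes 0.05 s, during which the arm holds its last target. There are 200 camera calls.

## Working session

There is one attempt and no reset: what is moved stays moved. The work goes in short steps, Python scripts to look and compute and a tool call to move; the robot and the scene stay as the last step left them, time stands still between calls to the robot, and variables do not carry over. Pictures are saved under pics/ and viewed, at most 10 in all, crops included, and the job is handed in when it is done.

Besides the shell and the picture viewer there is one more tool, called by a JSON object that holds its "fn" and its "kwargs", one argument or row to a line. drive_tool: Moves the arm, as the interface text tells. Scaled input: -1 to 1 covers 0.04 m each way for a shift and 0.08 rad each way for a turn. Its arguments: {"type":"object","properties":{"plan":{"type":"array"},"squeeze":{"type":"number"}},"required":["plan"]}

```bash
mkdir -p pics
cat > h.py <<'E'
import numpy as np,cv2
from station import status,snapshot,ticket,recognise,env
def w(s,p):
    R=cv2.Rodrigues(np.array(s["rvec"],float))[0]; return R.T@(np.array(p)-np.array(s["tvec"]).ravel())
def save(s,n): cv2.imwrite(f"pics/{n}.png",s["pixels"][:,:,::-1])
E
python3 - <<'E'
from h import *
o=status.get_obs();print(o["eef_pos"],o["ee_rot"],env.hold_point_z,o["clock"])
for c in("side","top"):
    s=snapshot(c);save(s,c+"0");print(c,w(s,[0,0,0]))
    for l in["rail","stop","clamp","handle","pivot","pointer_tip","mark_yellow","mark_green","angle_grinder","drill","wrench","flange","discs","oil"]:
        r=recognise(l,c)
        print(l,[(round(d["p"],2),w(s,d["point"]).round(3).tolist()) for d in r[:2]])
print(status.get_obs()["clock"])
E
```

```text
[0.17248121 0.60036833 0.23069386] [-4.38035794e-01 -3.11063081e+00  1.87500498e-03] 0.0187 0.0
side [1.1352717  0.62559801 0.73915327]
rail [(0.62, [0.719, 0.193, 0.053])]
stop [(0.81, [0.712, 0.07, 0.076])]
clamp [(0.59, [0.645, 0.059, 0.082]), (0.23, [0.708, 0.071, 0.075])]
handle [(0.97, [0.648, 0.054, 0.085])]
pivot [(0.78, [0.712, 0.074, 0.075]), (0.24, [0.774, 0.122, 0.045])]
pointer_tip [(0.83, [0.71, 0.073, 0.078])]
mark_yellow [(0.61, [0.781, -0.04, 0.043])]
mark_green [(0.52, [0.773, 0.124, 0.042])]
angle_grinder [(0.56, [0.395, -0.353, 0.045]), (0.32, [0.71, 0.078, 0.077])]
drill [(0.96, [0.362, 0.428, 0.163])]
wrench [(0.7, [0.452, 0.057, 0.004])]
flange [(0.74, [0.432, -0.077, 0.011]), (0.38, [0.776, 0.122, 0.044])]
discs [(0.76, [0.387, 0.236, 0.026])]
oil [(0.76, [0.502, -0.453, 0.074])]
top [ 0.46954015 -0.00669458  1.29873063]
rail [(0.96, [0.711, 0.07, 0.023]), (0.69, [0.381, 0.21, 0.027])]
stop [(0.88, [0.705, 0.052, 0.074])]
clamp [(0.61, [0.627, 0.044, 0.082])]
handle [(0.68, [0.627, 0.043, 0.084])]
pivot [(0.67, [0.703, 0.053, 0.078]), (0.53, [0.379, 0.207, 0.026])]
pointer_tip [(0.95, [0.706, 0.053, 0.073])]
mark_yellow [(0.53, [0.778, -0.057, 0.047])]
mark_green [(0.67, [0.702, 0.051, 0.075]), (0.3, [0.629, 0.048, 0.083])]
angle_grinder [(0.97, [0.331, -0.357, 0.055]), (0.74, [0.712, 0.07, 0.023])]
drill [(0.73, [0.347, 0.406, 0.2])]
wrench [(0.67, [0.444, 0.047, 0.011]), (0.45, [0.769, 0.114, 0.052])]
flange [(0.77, [0.418, -0.099, 0.016])]
discs [(0.85, [0.378, 0.209, 0.03]), (0.27, [0.345, 0.407, 0.201])]
oil [(0.64, [0.498, -0.461, 0.112]), (0.54, [0.381, 0.204, 0.028])]
1.5
```

View pics/side0.png

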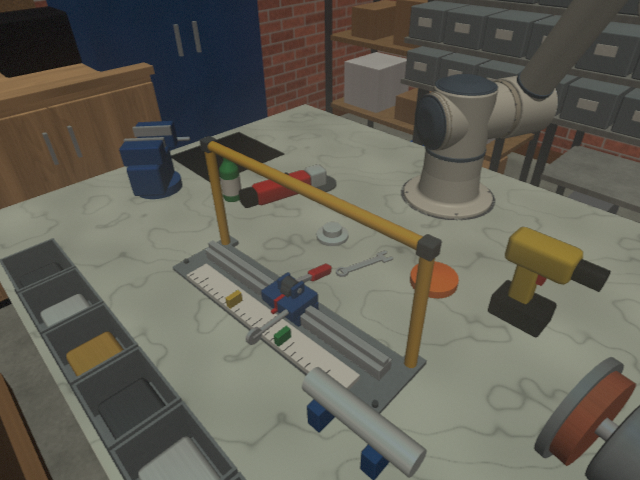

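View pics/top0.png

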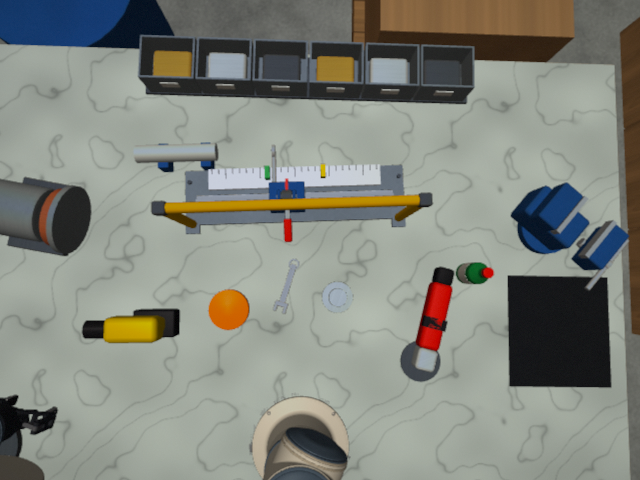

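The side view shows the handle at (320,272), the yellow mark at (233,299) and the green mark at (282,336). In the top view the handle is at (288,230), the pointer stripe at (287,185) and the yellow mark at (323,171), with the rail slightly rotated. Next I'll measure these by colour.

```bash
cat >> h.py <<'E'
def ray(s,u,v,z):
    K=np.array(s["intrinsics"]);R=cv2.Rodrigues(np.array(s["rvec"],float))[0]
    d=R.T@np.linalg.solve(K,[u,v,1]);c=-R.T@np.array(s["tvec"]).ravel()
    return c+d*(z-c[2])/d[2]
E
python3 - <<'E'
from h import *
s=snapshot("top");im=s["pixels"];hsv=cv2.cvtColor(im,cv2.COLOR_RGB2HSV)
def blob(lo,hi,box,z,n):
    x0,y0,x1,y1=box;m=cv2.inRange(hsv,lo,hi)[y0:y1,x0:x1]
    v,u=np.nonzero(m);P=np.c_[u+x0,v+y0]
    print(n,len(u),P.mean(0).round(1),P.min(0),P.max(0),ray(s,*P.mean(0),z).round(4));return P
R1=((0,140,80),(8,255,255))
blob(*R1,(275,215,300,245),.068,"handle")
blob(*R1,(280,176,295,198),.075,"stripe")
blob((22,140,80),(35,255,255),(312,158,335,182),.05,"yel")
blob((40,100,50),(85,255,255),(258,160,275,185),.05,"grn")
P=blob((0,0,200),(180,40,255),(200,155,390,195),.024,"scale")
for z in [.3]:
  G=blob((15,120,60),(35,255,255),(170,190,415,215),z,"guard")
  l=cv2.fitLine(G.astype(np.float32),2,0,.01,.01).ravel()
  a=ray(s,*(l[2:]-100*l[:2]),z);b=ray(s,*(l[2:]+100*l[:2]),z);print(a,b,"yaw",np.arctan2(-(a-b)[0],(a-b)[1]))
big=cv2.resize(im[140:250,150:440],None,fx=2.7,fy=2.7,interpolation=cv2.INTER_CUBIC)
cv2.imwrite("pics/top_c.png",big[:,:,::-1])
E
```

```text
handle 166 [287.5 229.9] [284 219] [291 241] [0.6037 0.0473 0.068 ]
stripe 12 [286.1 183.7] [286 179] [287 189] [0.7325 0.0541 0.075 ]
yel 52 [322.5 170. ] [321 164] [324 176] [ 0.78   -0.0476  0.05  ]
grn 58 [266.8 172.3] [265 166] [269 178] [0.7695 0.1109 0.05  ]
scale 2564 [294.3 176.7] [209 165] [379 188] [0.7647 0.0333 0.024 ]
guard 2738 [296.  204.1] [170 195] [414 214] [0.6376 0.0194 0.3   ]
[0.62688952 0.24396488 0.3       ] [ 0.64839823 -0.20863579  0.3       ] yaw 0.04748677046640661
```

View pics/top_c.png

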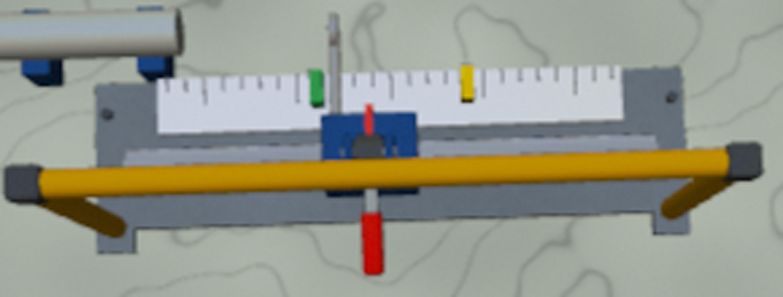

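{"fn": "drive_tool", "kwargs": {
  "plan": [
    {"xyz":[0,0,0.8],"twist":[0,0,1],"gripper":-1},
    {"xyz":[0,0,0.8],"twist":[0,0,1],"gripper":-1},
    {"xyz":[0,0,0.8],"twist":[0,0,1],"gripper":-1},
    {"xyz":[0.5,-0.85,0],"twist":[0,0,1],"gripper":-1},
    {"xyz":[0.5,-0.85,0],"twist":[0,0,0.09],"gripper":-1},
    {"xyz":[0.5,-0.85,0],"twist":[0,0,0],"gripper":-1},
    {"xyz":[0.5,-0.85,0],"twist":[0,0,0],"gripper":-1},
    {"xyz":[0.5,-0.85,0],"twist":[0,0,0],"gripper":-1}
  ]
}}

```text
clock: 2.22
eef_pos: [0.273, 0.429, 0.3274]
ee_rot: [-0.075, 3.14, 0.0]
ft_force: [1.4, 0.3, -0.4]
opening: 0.0852
finger_force: 0.0
```

{"fn": "drive_tool", "kwargs": {
  "plan": [
    {"xyz":[0.5,-0.85,0],"twist":[0.05,-1,0],"gripper":-1},
    {"xyz":[0.5,-0.85,0],"twist":[0.05,-1,0],"gripper":-1},
    {"xyz":[0.5,-0.85,0],"twist":[0.05,-1,0],"gripper":-1},
    {"xyz":[0.5,-0.85,0],"twist":[0.05,-1,0],"gripper":-1},
    {"xyz":[0.5,-0.85,0],"twist":[0.05,-1,0],"gripper":-1},
    {"xyz":[0.5,-0.85,0],"twist":[0.05,-1,0],"gripper":-1},
    {"xyz":[0.5,-0.85,0],"twist":[0.05,-1,0],"gripper":-1},
    {"xyz":[0.5,-0.85,0],"twist":[0.05,-1,0],"gripper":-1}
  ]
}}

```text
clock: 2.88
eef_pos: [0.4325, 0.1579, 0.3281]
ee_rot: [-0.061, 2.496, 0.022]
ft_force: [2.6, 0.1, -0.4]
opening: 0.0851
finger_force: 0.0
```

{"fn": "drive_tool", "kwargs": {
  "plan": [
    {"xyz":[0.29,-0.47,-0.75],"twist":[0.05,-1,0],"gripper":-1},
    {"xyz":[0.29,-0.47,-0.75],"twist":[0.05,-1,0],"gripper":-1},
    {"xyz":[0.29,-0.47,-0.75],"twist":[0.05,-1,0],"gripper":-1},
    {"xyz":[0.29,-0.47,-0.75],"twist":[0,0,0],"gripper":-1},
    {"xyz":[0.29,-0.47,-0.75],"twist":[0,0,0],"gripper":-1},
    {"xyz":[0.29,-0.47,-0.75],"twist":[0,0,0],"gripper":-1},
    {"xyz":[0,0,0],"twist":[0,0,0],"gripper":-1},
    {"xyz":[0,0,0],"twist":[0,0,0],"gripper":-1}
  ]
}}

```text
clock: 3.55
eef_pos: [0.4907, 0.0768, 0.252]
ee_rot: [-0.012, 2.382, -0.054]
ft_force: [-0.2, 0.4, 1.2]
opening: 0.0854
finger_force: 0.0
```

```bash
cat >> h.py <<'E'
def wr():
    from scipy.spatial.transform import Rotation as Ro
    o=status.get_obs();s=snapshot("wrist");T=np.eye(4);T[:3,:3]=Ro.from_rotvec(o["ee_rot"]).as_matrix();T[:3,3]=o["eef_pos"]
    return o,s,T@np.array(s["tool_from_camera"])
E
python3 - <<'E'
from h import *
o,s,T=wr();save(s,"w1");print(o["clock"],o["eef_pos"],o["ee_rot"],o["joint_pos"])
for l in["handle","pivot","stop","pointer_tip","mark_yellow"]:
    print(l,[(round(d["p"],2),(T@np.r_[d["point"],1])[:3].round(3)) for d in recognise(l,"wrist")[:2]])
E
```

```text
3.55 [0.49071334 0.07684785 0.25195259] [-0.01166942  2.38208103 -0.05411216] [ 0.11065641  0.12878362  2.21859628 -1.2232531   0.11895317 -0.29324004]
handle [(0.84, array([0.616, 0.051, 0.08 ]))]
pivot [(0.59, array([0.662, 0.057, 0.075]))]
stop [(0.81, array([0.66 , 0.058, 0.074]))]
pointer_tip [(0.88, array([0.661, 0.053, 0.074]))]
mark_yellow [(0.8, array([ 0.769, -0.047,  0.044])), (0.7, array([0.504, 0.033, 0.007]))]
```

View pics/w1.png

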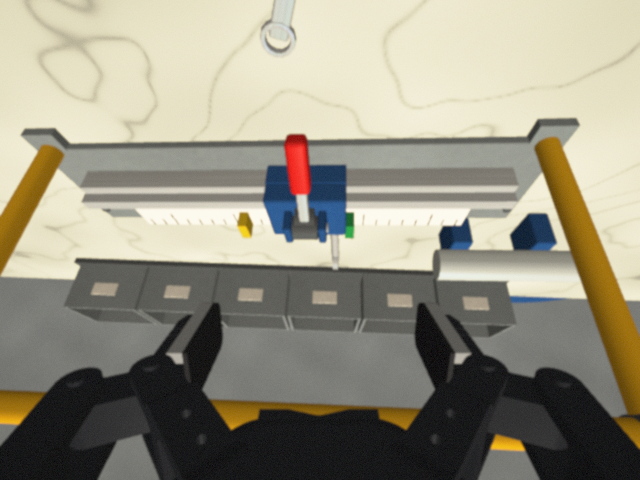

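The wrist picture shows the handle at (297,165) and the yellow mark at (245,225), which agrees with my top-view numbers. The arm stopped at joint limits (j4, j5), so a 43° lean is too much here. I'll use about 30° instead.

```bash
cat >> h.py <<'E'
from scipy.spatial.transform import Rotation as Ro
YAW=.0475
def Rt(lean):
    Rz=Ro.from_euler('z',YAW); return Rz*Ro.from_euler('y',-lean)*Ro.from_matrix(np.array([[-1,0,0],[0,1,0],[0,0,-1.]]))
def need(lean,p):
    o=status.get_obs();print("clk",o["clock"],"J",np.round(o["joint_pos"],3))
    print("shift units",((np.array(p)-o["eef_pos"])/.04).round(2),"twist units",((Rt(lean)*Ro.from_rotvec(o["ee_rot"]).inv()).as_rotvec()/.08).round(2),"F",np.round(o["ft_force"],1))
E
python3 - <<'E'
from h import *
print(np.array(snapshot("wrist")["tool_from_camera"]).round(3))
need(np.radians(32),[.550,.045,.151])
E
```

```text
[[ 0.001 -0.951 -0.308  0.079]
 [ 1.     0.001  0.001  0.001]
 [-0.    -0.308  0.951 -0.142]
 [ 0.     0.     0.     1.   ]]
clk 3.9 J [ 0.113  0.126  2.219 -1.223  0.119 -0.293]
shift units [ 1.49 -0.83 -2.55] twist units [0.47 2.55 0.6 ] F [-0.4 -0.2 -0.4]
```

{"fn": "drive_tool", "kwargs": {
  "plan": [
    {"xyz":[0,0,0],"twist":[0.16,0.85,0.2],"gripper":-1},
    {"xyz":[0,0,0],"twist":[0.16,0.85,0.2],"gripper":-1},
    {"xyz":[0,0,0],"twist":[0.15,0.85,0.2],"gripper":-1},
    {"xyz":[0.5,-0.28,0],"twist":[0,0,0],"gripper":-1},
    {"xyz":[0.5,-0.28,-0.5],"twist":[0,0,0],"gripper":-1},
    {"xyz":[0.5,-0.28,-0.5],"twist":[0,0,0],"gripper":-1},
    {"xyz":[0,0,-0.5],"twist":[0,0,0],"gripper":-1},
    {"xyz":[0,0,0],"twist":[0,0,0],"gripper":-1}
  ]
}}

```text
clock: 4.57
eef_pos: [0.5548, 0.0403, 0.2167]
ee_rot: [0.006, 2.449, -0.102]
ft_force: [-0.9, 1.1, -0.5]
opening: 0.0856
finger_force: 0.0
```

Run:
```python
from h import *
need(np.radians(32),[.550,.045,.151])
```

```text
clk 4.5667 J [ 0.018  0.269  2.1   -0.817  0.119 -0.766]
shift units [-0.12  0.12 -1.64] twist units [0.89 1.68 0.92] F [-0.9  1.1 -0.5]
```

{"fn": "drive_tool", "kwargs": {
  "plan": [
    {"xyz":[0,0,0],"twist":[0.2,0.4,0.2],"gripper":-1},
    {"xyz":[0,0,0],"twist":[0.2,0.4,0.2],"gripper":-1},
    {"xyz":[0,0,0],"twist":[0.2,0.4,0.2],"gripper":-1},
    {"xyz":[0,0,0],"twist":[0.2,0.4,0.2],"gripper":-1},
    {"xyz":[0,0,0],"twist":[0.1,0.1,0.1],"gripper":-1},
    {"xyz":[0,0,0],"twist":[0,0,0],"gripper":-1},
    {"xyz":[0,0,0],"twist":[0,0,0],"gripper":-1},
    {"xyz":[0,0,0],"twist":[0,0,0],"gripper":-1}
  ]
}}

```text
clock: 5.23
eef_pos: [0.5528, 0.0353, 0.2172]
ee_rot: [-0.024, 2.525, -0.055]
ft_force: [-1.5, 0.1, -0.0]
opening: 0.0855
finger_force: 0.0
```

Run:
```python
from h import *
need(np.radians(32),[.550,.045,.151])
```

```text
clk 5.2333 J [-0.036  0.252  2.047 -0.059  0.226 -1.572]
shift units [-0.07  0.24 -1.65] twist units [0.54 0.73 0.52] F [-1.5  0.1 -0. ]
```

Run:
```python
from h import *
need(np.radians(20),[.572,.046,.151])
```

```text
clk 5.2333 J [-0.036  0.252  2.047 -0.059  0.226 -1.572]
shift units [ 0.48  0.27 -1.65] twist units [0.47 3.34 0.46] F [-1.5  0.1 -0. ]
```

{"fn": "drive_tool", "kwargs": {
  "plan": [
    {"xyz":[0,0,0],"twist":[0.1,0.7,0.1],"gripper":-1},
    {"xyz":[0,0,0],"twist":[0.1,0.7,0.1],"gripper":-1},
    {"xyz":[0.1,0.05,0],"twist":[0.1,0.7,0.1],"gripper":-1},
    {"xyz":[0.1,0.06,-0.4],"twist":[0.1,0.7,0.1],"gripper":-1},
    {"xyz":[0.1,0.06,-0.4],"twist":[0.07,0.54,0.06],"gripper":-1},
    {"xyz":[0.1,0.05,-0.4],"twist":[0,0,0],"gripper":-1},
    {"xyz":[0.08,0.05,-0.45],"twist":[0,0,0],"gripper":-1},
    {"xyz":[0,0,0],"twist":[0,0,0],"gripper":-1}
  ]
}}

```text
clock: 5.9
eef_pos: [0.5712, 0.0462, 0.148]
ee_rot: [-0.067, 2.796, 0.011]
ft_force: [-0.5, 0.6, -0.1]
opening: 0.0851
finger_force: 0.0
```

Run:
```python
from h import *
need(np.radians(20),[.572,.046,.151]);need(np.radians(20),[.610,.0476,.047])
o,s,T=wr();save(s,"w2")
print([(round(d["p"],2),(T@np.r_[d["point"],1])[:3].round(3)) for d in recognise("handle","wrist")[:2]])
im=s["pixels"];m=cv2.inRange(cv2.cvtColor(im,cv2.COLOR_RGB2HSV),(0,140,80),(8,255,255))
n,_,st,c=cv2.connectedComponentsWithStats(m);K=np.array(s["intrinsics"])
for i in range(1,n):
    if st[i,4]>60:
        d=T[:3,:3]@np.linalg.solve(K,[*c[i],1]);print(st[i],c[i].round(1),(T[:3,3]+d*(.07-T[2,3])/d[2]).round(4))
```

```text
clk 5.9 J [-0.041  0.414  1.864  0.06   0.521 -1.706]
shift units [ 0.02 -0.    0.08] twist units [ 0.   -0.05 -0.  ] F [-0.5  0.6 -0.1]
clk 5.9 J [-0.041  0.414  1.864  0.06   0.521 -1.706]
shift units [ 0.97  0.04 -2.52] twist units [ 0.   -0.05 -0.  ] F [-0.5  0.6 -0.1]
[(0.94, array([0.621, 0.05 , 0.081]))]
[ 302  207   32   88 2487] [317.7 249.5] [0.6007 0.0484 0.07  ]
```

{"fn": "drive_tool", "kwargs": {
  "plan": [
    {"xyz":[0.19,0.01,-0.5],"twist":[0,0,0],"gripper":-1},
    {"xyz":[0.19,0.01,-0.5],"twist":[0,0,0],"gripper":-1},
    {"xyz":[0.19,0.01,-0.5],"twist":[0,0,0],"gripper":-1},
    {"xyz":[0.19,0.01,-0.5],"twist":[0,0,0],"gripper":-1},
    {"xyz":[0.19,0.0,-0.5],"twist":[0,0,0],"gripper":-0.5},
    {"xyz":[0,0,0],"twist":[0,0,0],"gripper":0},
    {"xyz":[0,0,0],"twist":[0,0,0],"gripper":1},
    {"xyz":[0,0,0],"twist":[0,0,0],"gripper":1}
  ],
  "squeeze": 25
}}

```text
clock: 6.67
eef_pos: [0.6105, 0.0474, 0.0525]
ee_rot: [-0.066, 2.791, 0.012]
ft_force: [0.1, 0.0, 0.9]
opening: 0.0389
finger_force: 0.0
```

{"fn": "drive_tool", "kwargs": {
  "plan": [
    {"xyz":[0,0,0],"twist":[0,0,0],"gripper":1},
    {"xyz":[0,0,0],"twist":[0,0,0],"gripper":1},
    {"xyz":[0,0,0],"twist":[0,0,0],"gripper":1},
    {"xyz":[0,0,0],"twist":[0,0,0],"gripper":1},
    {"xyz":[0,0,0],"twist":[0,0,0],"gripper":1},
    {"xyz":[0,0,0],"twist":[0,0,0],"gripper":1},
    {"xyz":[0,0,0],"twist":[0,0,0],"gripper":1},
    {"xyz":[0,0,0],"twist":[0,0,0],"gripper":1}
  ]
}}

```text
clock: 7.33
eef_pos: [0.6107, 0.0476, 0.0524]
ee_rot: [-0.067, 2.79, 0.012]
ft_force: [-2.3, 2.6, 6.0]
opening: 0.0214
finger_force: 29.5
```

Run:
```python
from h import *
o=status.get_obs();print(o["eef_pos"],o["ft_torque"],o["joint_pos"],o["finger_force"],o["opening"])
o,s,T=wr();save(s,"w3")
```

```text
[0.61069224 0.04761084 0.05240203] [0.61581476 0.03853618 0.44953928] [-0.03527766  0.62152316  1.84997912  0.08992586  0.32169591 -1.73406927] 29.540271162986755 0.0214219821390988
```

View pics/w3.png

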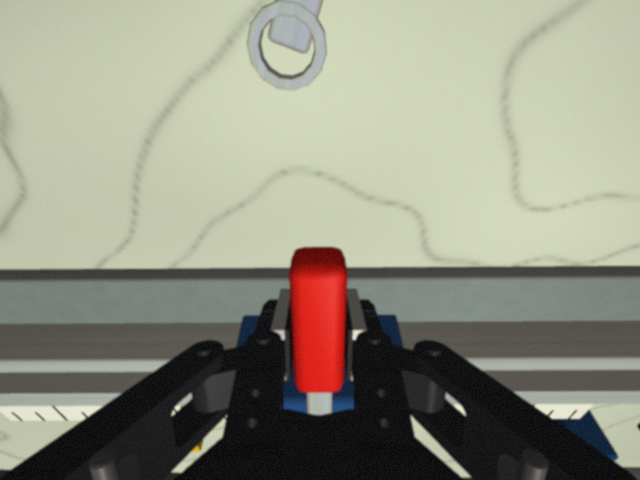

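The handle sits centred between the pads, red at about (320,320), opening 21 mm. I'll raise it along its arc.

{"fn": "drive_tool", "kwargs": {
  "plan": [
    {"xyz":[-0.024,0,0.196],"twist":[0.007,-0.145,0],"gripper":1},
    {"xyz":[-0.024,0,0.196],"twist":[0.007,-0.145,0],"gripper":1},
    {"xyz":[0.01,0,0.196],"twist":[0.007,-0.145,0],"gripper":1},
    {"xyz":[0.01,0,0.196],"twist":[0.007,-0.145,0],"gripper":1},
    {"xyz":[0.044,0.002,0.191],"twist":[0.007,-0.145,0],"gripper":1},
    {"xyz":[0.044,0.002,0.191],"twist":[0.007,-0.145,0],"gripper":1},
    {"xyz":[0.078,0.004,0.181],"twist":[0.007,-0.145,0],"gripper":1},
    {"xyz":[0.078,0.004,0.181],"twist":[0.007,-0.145,0],"gripper":1}
  ]
}}

```text
clock: 8.05
eef_pos: [0.6184, 0.048, 0.1126]
ee_rot: [-0.064, 2.7, 0.015]
ft_force: [-1.9, 3.4, -6.4]
opening: 0.0216
finger_force: 24.9
```

{"fn": "drive_tool", "kwargs": {
  "plan": [
    {"xyz":[0.108,0.005,0.164],"twist":[0.007,-0.145,0],"gripper":1},
    {"xyz":[0.108,0.005,0.164],"twist":[0.007,-0.145,0],"gripper":1},
    {"xyz":[0.135,0.006,0.144],"twist":[0.007,-0.145,0],"gripper":1},
    {"xyz":[0.135,0.006,0.144],"twist":[0.007,-0.145,0],"gripper":1},
    {"xyz":[0,0,0],"twist":[0,0,0],"gripper":1},
    {"xyz":[0,0,0],"twist":[0,0,0],"gripper":1},
    {"xyz":[0,0,0],"twist":[0,0,0],"gripper":1},
    {"xyz":[0,0,0],"twist":[0,0,0],"gripper":1}
  ]
}}

```text
clock: 8.72
eef_pos: [0.639, 0.049, 0.138]
ee_rot: [-0.063, 2.651, 0.016]
ft_force: [-7.9, 3.6, 7.0]
opening: 0.0217
finger_force: 25.9
```

Run:
```python
from h import *
o=status.get_obs();R=Ro.from_rotvec(o["ee_rot"]).as_matrix();print(o["clock"],o["eef_pos"],"grasp",o["eef_pos"]-.0187*R[:,2],np.round(o["joint_pos"],3))
s=snapshot("side");im=s["pixels"];save(s,"s2f")
cv2.imwrite("pics/s2.png",cv2.resize(im[200:380,160:400],None,fx=3,fy=3,interpolation=cv2.INTER_CUBIC)[:,:,::-1])
```

```text
8.7167 [0.63903138 0.04899971 0.13798252] grasp [0.63023435 0.04857764 0.15447871] [-0.038  0.49   1.837  0.126  0.328 -1.765]
```

View pics/s2.png

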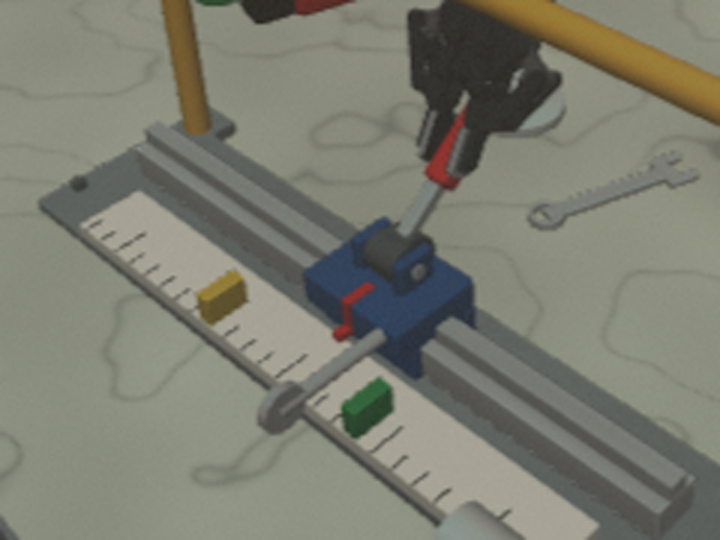

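The lever is up, at about 1.02 rad from the geometry. In the crop the pointer tip is at about (342,332) and the yellow mark at (222,296). Next I'll slide the stop 100 mm toward the mark.

{"fn": "drive_tool", "kwargs": {
  "plan": [
    {"xyz":[0.015,-0.313,0],"twist":[0,0,0],"gripper":1},
    {"xyz":[0.015,-0.313,0],"twist":[0,0,0],"gripper":1},
    {"xyz":[0.015,-0.313,0],"twist":[0,0,0],"gripper":1},
    {"xyz":[0.015,-0.313,0],"twist":[0,0,0],"gripper":1},
    {"xyz":[0.015,-0.313,0],"twist":[0,0,0],"gripper":1},
    {"xyz":[0.015,-0.313,0],"twist":[0,0,0],"gripper":1},
    {"xyz":[0.015,-0.313,0],"twist":[0,0,0],"gripper":1},
    {"xyz":[0.015,-0.313,0],"twist":[0,0,0],"gripper":1}
  ]
}}

```text
clock: 9.43
eef_pos: [0.6445, -0.052, 0.138]
ee_rot: [-0.063, 2.65, 0.015]
ft_force: [3.9, 6.3, -2.0]
opening: 0.0215
finger_force: 25.2
```

{"fn": "drive_tool", "kwargs": {
  "plan": [
    {"xyz":[0,0,0],"twist":[0,0,0],"gripper":1},
    {"xyz":[0,0,0],"twist":[0,0,0],"gripper":1},
    {"xyz":[0,0,0],"twist":[0,0,0],"gripper":1},
    {"xyz":[0,0,0],"twist":[0,0,0],"gripper":1},
    {"xyz":[0,0,0],"twist":[0,0,0],"gripper":1},
    {"xyz":[0,0,0],"twist":[0,0,0],"gripper":1},
    {"xyz":[0,0,0],"twist":[0,0,0],"gripper":1},
    {"xyz":[0,0,0],"twist":[0,0,0],"gripper":1}
  ]
}}

```text
clock: 10.1
eef_pos: [0.6441, -0.0516, 0.1375]
ee_rot: [-0.063, 2.651, 0.015]
ft_force: [-0.8, -5.4, 7.2]
opening: 0.0216
finger_force: 26.2
```

```bash
cat > m.py <<'E'
from h import *
import sys
tag=sys.argv[1]
o=status.get_obs();R=Ro.from_rotvec(o["ee_rot"]).as_matrix();print(o["clock"],"grasp",o["eef_pos"]-.0187*R[:,2],np.round(o["joint_pos"],3),o["ft_force"])
ax=np.array([-np.sin(YAW),np.cos(YAW)])
for c in("top","side"):
    s=snapshot(c);im=s["pixels"];save(s,tag+c);hsv=cv2.cvtColor(im,cv2.COLOR_RGB2HSV)
    Rm=cv2.Rodrigues(np.array(s["rvec"],float))[0];K=np.array(s["intrinsics"])
    u,v=cv2.projectPoints(np.array([[.778,-.048,.04]]),np.array(s["rvec"],float),np.array(s["tvec"],float),K,None)[0].ravel().astype(int);print(c,u,v)
    def cen(lo,hi,z,du):
        y0,x0=v-du,u-du;m=cv2.inRange(hsv,lo,hi)[y0:v+du,x0:u+du];a,b=np.nonzero(m)
        p=ray(s,b.mean()+x0,a.mean()+y0,z);print(len(a),b.mean()+x0,a.mean()+y0,p.round(4));return p
    try:
        y=cen((20,120,60),(35,255,255),.042,18);r=cen((0,130,70),(8,255,255),.06,28)
        print("pointer-mark along rail",(r-y)[:2]@ax)
    except Exception as e: print(e)
    g=16 if c=="top" else 40
    k=25 if c=="top" else 40
    cv2.imwrite(f"pics/{tag}{c}_c.png",cv2.resize(im[v-k:v+k,u-k:u+k],None,fx=550//(2*k),fy=550//(2*k),interpolation=cv2.INTER_CUBIC)[:,:,::-1])
a=cv2.imread(f"pics/{tag}top_c.png");b=cv2.imread(f"pics/{tag}side_c.png");h=min(len(a),len(b),390)
cv2.imwrite(f"pics/{tag}.png",np.hstack([cv2.resize(a,(h,h)),cv2.resize(b,(h,h))]))
E
python3 m.py a
```

```text
10.1 grasp [ 0.63534199 -0.05196128  0.15399348] [-0.242  0.497  1.821  0.376  0.374 -2.18 ] [-0.76284163 -5.38732244  7.24767191]
top 322 171
53 322.52830188679246 170.1320754716981 [ 0.7816 -0.048   0.042 ]
16 321.9375 181.3125 [ 0.7449 -0.0463  0.06  ]
pointer-mark along rail 0.003451357140696474
side 233 297
92 232.81521739130434 296.1847826086956 [ 0.7775 -0.0507  0.042 ]
44 246.22727272727272 282.25 [ 0.7385 -0.0497  0.06  ]
pointer-mark along rail 0.0028514117022422143
```

View pics/a.png

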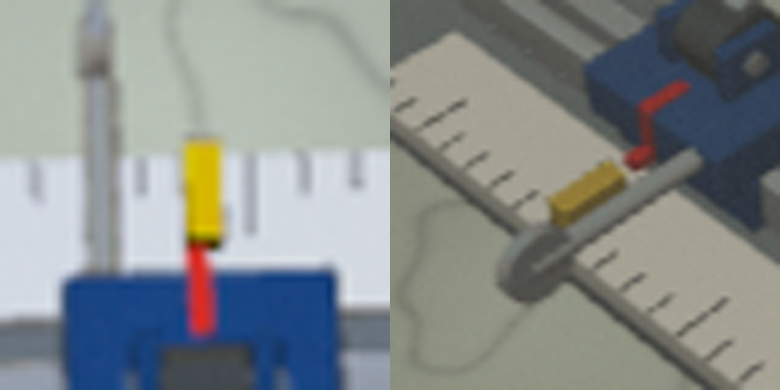

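In the crop the pointer tip (196,250) sits about 3 mm on the +y side of the yellow mark's middle (206,242), matching the computed 3.1 mm. I'll nudge it.

{"fn": "drive_tool", "kwargs": {
  "plan": [
    {"xyz":[0.002,-0.04,0],"twist":[0,0,0],"gripper":1},
    {"xyz":[0.002,-0.04,0],"twist":[0,0,0],"gripper":1},
    {"xyz":[0,0,0],"twist":[0,0,0],"gripper":1},
    {"xyz":[0,0,0],"twist":[0,0,0],"gripper":1},
    {"xyz":[0,0,0],"twist":[0,0,0],"gripper":1},
    {"xyz":[0,0,0],"twist":[0,0,0],"gripper":1},
    {"xyz":[0,0,0],"twist":[0,0,0],"gripper":1},
    {"xyz":[0,0,0],"twist":[0,0,0],"gripper":1}
  ]
}}

```text
clock: 10.87
eef_pos: [0.6441, -0.0542, 0.1373]
ee_rot: [-0.063, 2.651, 0.016]
ft_force: [0.4, 2.6, 4.9]
opening: 0.0213
finger_force: 26.3
```

```bash
python3 m.py b
```

```text
10.8667 grasp [ 0.63529661 -0.05457509  0.15383097] [-0.248  0.498  1.82   0.382  0.377 -2.191] [0.42616863 2.64014629 4.87086082]
top 322 171
52 322.5 170.0 [ 0.782  -0.0479  0.042 ]
16 322.8125 181.4375 [ 0.7446 -0.0487  0.06  ]
pointer-mark along rail 0.0009143180330526864
side 233 297
79 232.62025316455697 295.8354430379747 [ 0.7772 -0.052   0.042 ]
43 245.30232558139534 282.16279069767444 [ 0.7398 -0.0515  0.06  ]
pointer-mark along rail 0.0022955482240630946
```

View pics/b.png

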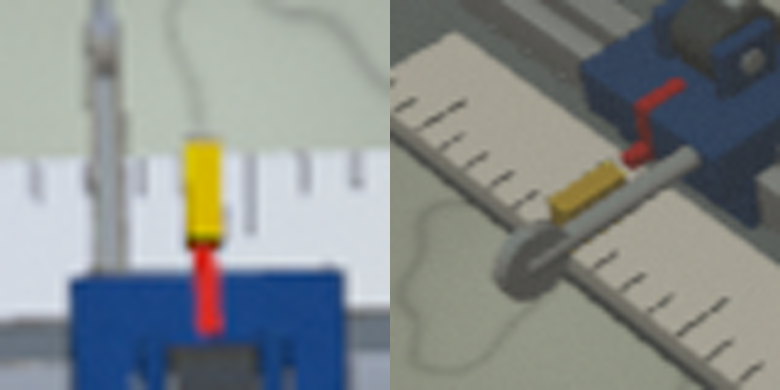

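Now the pointer is about 1 mm off. I'll nudge it 1 mm more, then lower the lever along the reverse arc.

{"fn": "drive_tool", "kwargs": {
  "plan": [
    {"xyz":[0,-0.025,0],"twist":[0,0,0],"gripper":1},
    {"xyz":[0,0,0],"twist":[0,0,0],"gripper":1},
    {"xyz":[-0.135,-0.006,-0.144],"twist":[-0.007,0.145,0],"gripper":1},
    {"xyz":[-0.135,-0.006,-0.144],"twist":[-0.007,0.145,0],"gripper":1},
    {"xyz":[-0.108,-0.005,-0.164],"twist":[-0.007,0.145,0],"gripper":1},
    {"xyz":[-0.108,-0.005,-0.164],"twist":[-0.007,0.145,0],"gripper":1},
    {"xyz":[-0.078,-0.004,-0.181],"twist":[-0.007,0.145,0],"gripper":1},
    {"xyz":[-0.078,-0.004,-0.181],"twist":[-0.007,0.145,0],"gripper":1}
  ]
}}

```text
clock: 11.63
eef_pos: [0.6185, -0.0565, 0.0979]
ee_rot: [-0.065, 2.721, 0.013]
ft_force: [4.8, 4.0, 8.0]
opening: 0.0212
finger_force: 27.0
```

```bash
python3 m.py c
```

```text
11.6333 grasp [ 0.61086855 -0.05689186  0.1149453 ] [-0.253  0.545  1.854  0.349  0.36  -2.175] [4.84115319 4.02153099 8.04348787]
top 322 171
52 322.5 170.0 [ 0.782  -0.0479  0.042 ]
20 323.15 182.0 [ 0.743  -0.0497  0.06  ]
pointer-mark along rail 7.552693771153041e-06
side 233 297
76 232.64473684210526 295.7105263157895 [ 0.7769 -0.0523  0.042 ]
43 245.2093023255814 281.5348837209302 [ 0.7387 -0.0534  0.06  ]
pointer-mark along rail 0.0007364725580357443
```

{"fn": "drive_tool", "kwargs": {
  "plan": [
    {"xyz":[-0.044,-0.002,-0.191],"twist":[-0.007,0.145,0],"gripper":1},
    {"xyz":[-0.044,-0.002,-0.191],"twist":[-0.007,0.145,0],"gripper":1},
    {"xyz":[-0.01,0,-0.196],"twist":[-0.007,0.145,0],"gripper":1},
    {"xyz":[-0.01,0,-0.196],"twist":[-0.007,0.145,0],"gripper":1},
    {"xyz":[0.024,0,-0.196],"twist":[-0.007,0.145,0],"gripper":1},
    {"xyz":[0.024,0,-0.196],"twist":[0,0,0],"gripper":1},
    {"xyz":[0.01,0,-0.05],"twist":[0,0,0],"gripper":1},
    {"xyz":[0,0,0],"twist":[0,0,0],"gripper":1}
  ]
}}

```text
clock: 12.4
eef_pos: [0.6164, -0.0566, 0.0494]
ee_rot: [-0.067, 2.779, 0.012]
ft_force: [-3.1, 3.3, 19.2]
opening: 0.0216
finger_force: 34.1
```

```bash
python3 m.py d
```

```text
12.4 grasp [ 0.60974787 -0.05689362  0.06693805] [-0.243  0.633  1.842  0.314  0.335 -2.142] [-3.05648376  3.25550495 19.15795149]
top 322 171
52 322.5 170.0 [ 0.782  -0.0479  0.042 ]
21 323.1904761904762 182.23809523809524 [ 0.7424 -0.0499  0.06  ]
pointer-mark along rail -8.627268557428318e-05
side 233 297
77 232.67532467532467 295.72727272727275 [ 0.7769 -0.0522  0.042 ]
45 245.3777777777778 281.4 [ 0.7381 -0.0535  0.06  ]
pointer-mark along rail 0.0005631958440763168
```

{"fn": "drive_tool", "kwargs": {
  "plan": [
    {"xyz":[0,0,0],"twist":[0,0,0],"gripper":0.2},
    {"xyz":[0,0,0],"twist":[0,0,0],"gripper":0},
    {"xyz":[0,0,0],"twist":[0,0,0],"gripper":-0.5},
    {"xyz":[0,0,0],"twist":[0,0,0],"gripper":-1},
    {"xyz":[0,0,0],"twist":[0,0,0],"gripper":-1},
    {"xyz":[0,0,0],"twist":[0,0,0],"gripper":-1},
    {"xyz":[0,0,0],"twist":[0,0,0],"gripper":-1},
    {"xyz":[0,0,0],"twist":[0,0,0],"gripper":-1}
  ]
}}

```text
clock: 13.17
eef_pos: [0.6158, -0.057, 0.0489]
ee_rot: [-0.066, 2.78, 0.012]
ft_force: [0.1, 0.0, 0.4]
opening: 0.0853
finger_force: 0.0
```

{"fn": "drive_tool", "kwargs": {
  "plan": [
    {"xyz":[-0.18,-0.01,0.4],"twist":[0,0,0],"gripper":-1},
    {"xyz":[-0.18,-0.01,0.4],"twist":[0,0,0],"gripper":-1},
    {"xyz":[-0.18,-0.01,0.4],"twist":[0,0,0],"gripper":-1},
    {"xyz":[-0.18,-0.01,0.4],"twist":[0,0,0],"gripper":-1},
    {"xyz":[-0.18,-0.01,0.4],"twist":[0,0,0],"gripper":-1},
    {"xyz":[-0.18,-0.01,0.4],"twist":[0,0,0],"gripper":-1},
    {"xyz":[-0.18,-0.01,0.4],"twist":[0,0,0],"gripper":-1},
    {"xyz":[0,0,0],"twist":[0,0,0],"gripper":-1}
  ]
}}

```text
clock: 13.83
eef_pos: [0.5654, -0.06, 0.1635]
ee_rot: [-0.066, 2.778, 0.011]
ft_force: [0.3, -0.3, 0.7]
opening: 0.0855
finger_force: 0.0
```

```bash
python3 m.py e; python3 -c "
from h import *
o,s,T=wr();save(s,'w4')"
```

```text
13.8333 grasp [ 0.55873677 -0.06030024  0.18100146] [-0.278  0.382  1.869  0.216  0.555 -2.06 ] [ 0.33644407 -0.34300273  0.67930847]
top 322 171
52 322.5 170.0 [ 0.782  -0.0479  0.042 ]
18 323.6111111111111 181.27777777777777 [ 0.7452 -0.051   0.06  ]
pointer-mark along rail -0.001361705914320295
side 233 297
71 232.6338028169014 295.53521126760563 [ 0.7766 -0.0528  0.042 ]
47 245.25531914893617 281.2340425531915 [ 0.738  -0.0541  0.06  ]
pointer-mark along rail 0.00048155766768144206
```

View pics/w4.png

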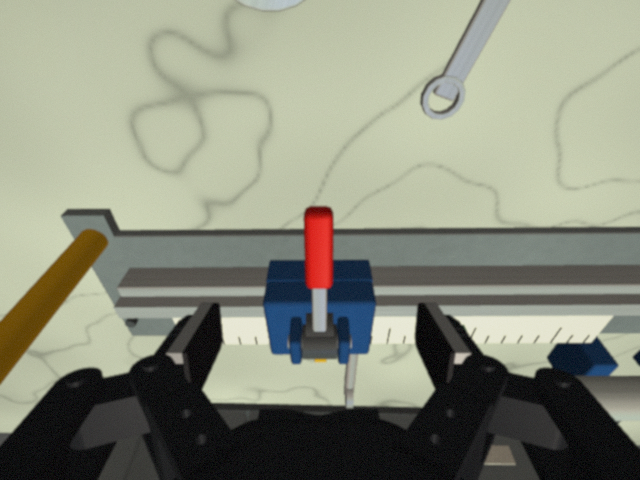

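View pics/e.png

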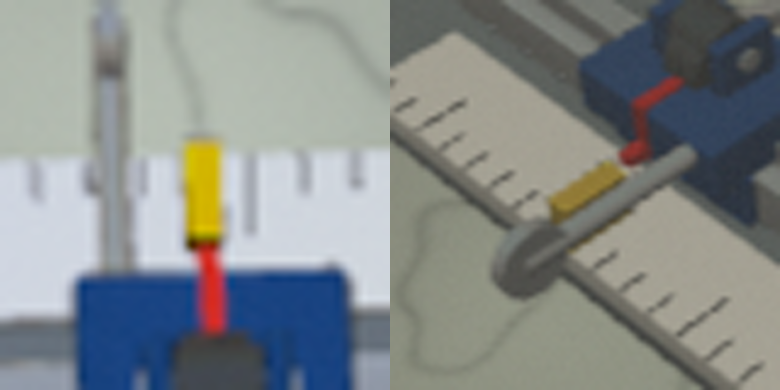

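The wrist view shows the lever down (handle at (318,247)), with the yellow mark directly behind the pivot at (320,359). The close-ups show the pointer on the mark's middle and the robot clear of everything.

```bash
python3 -c "
from station import ticket
print(ticket.job_done())"
```

```text
the job is handed in; nothing more can be done
None
```

The job is handed in, with no verdict returned: the stop is clamped with the lever fully down, its pointer measured within about 1.5 mm of the yellow mark, and the robot is clear, having used about 14 of the 46 s.

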